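Lock the cam cap onto the van's water filler

ROBOT

A 6-joint arm with a two-finger parallel gripper is mounted at the origin on the work surface. World frame = base frame: x ahead of the robot, y to its left, z up, the work surface at z = 0. Lengths are in m, angles in rad, forces in N, time in s.
With the tool pointing down it reaches from about 0.35 to 0.775 m from the base axis. Payload 5.5 kg.
Tool frame: the origin (TCP) lies midway between the tips of the shut fingers; the grasp point (between the pads) lies 19 mm behind it; z points along the fingers, y is the line along which they close (so a half turn about z gives the same grasp; the last joint's range is limited). The gripper opens to 85 mm and grips with 20 to 120 N. Pads are 22 mm wide; open, the fingers measure 114 mm over their backs; the gripper's body (76 mm by 85 mm) begins 54 mm behind the grasp point. The pads swing forward as they close: fully open they stand 13 mm farther back than shut.
Start: joints at [1.16, 0.313, 0.046, 1.304, 0, 1.431], TCP at [0.154, 0.554, 0.231] pointing down, gripper open.
Joint ranges: [-2.76, 2.76], [-0.86, 1.69], [-1.03, 1.26], [-2.2, 2.34], [-1.47, 1.5], [-3.14, 3.14]. Speed limits (rad/s): [2.57, 2.57, 3.14, 3.14, 3.14, 3.14].

INTERFACE

Orientations are given as [roll, pitch, yaw] about the fixed x, y, z axes, in that order (R = Rz(yaw) Ry(pitch) Rx(roll)).
In Python, from rig import r, capture, order, spotter gives the robot as it stands.
- The arm moves only by the shell command python3 -m handwheel 'ROWS' [OPENING] [FORCE]. ROWS is a JSON object of lists of equal length, an entry for each row: "delta_pos": the shift along the tool's x, y, z in cm, a list of three; "turn": the turn, a rotation vector about the tool's x, y, z in rad, a list of three. A call has 1 to 12 rows; each row shifts and turns the commanded pose from where the row before left it, along the tool's axes as they then stand; what a row does not reach is not made up. A row lasts 1/10 s, in which the tool goes at most 50 mm and 8.59 degrees, less where a joint would pass 70% of its speed; a pose out of reach is approached as far as the arm can. A call with a gripper value outside its range is refused whole. OPENING is the closure, from -1 (fully open) to 1 (shut), set as the call begins (- or left out, the last holds). The fingers move at their own pace and stop on an object; FORCE is the grip in N (left out, the last holds). Time passes only in rows, so rows that do not move let the fingers close. It gives the time, the measured TCP pose, the force, the opening and the grip force at its end, in the units of the state.
- r.state(): the state, without advancing time (a new reading comes with each control period).
- capture(name): name is "side" or "top"; returns a dict with "pixels" (480x640x3 uint8, red, green, blue), "camera_matrix" (3x3 intrinsics, pixels), "rvec" (rotation vector, rad) and "tvec" (3), from world to camera coordinates, as OpenCV has them. Camera axes: x right, y down, z forward; pixel columns grow to the right and rows downward; lengths in m; the calibration is good to about 2 mm. A picture is of the moment at which its call begins. There is no depth.
- order.sign_off(): hands the job in; it is judged then, once.
Trained networks look in the newest picture that a camera, given by its name, has taken for a name from the list of things; names that differ only in an ending like _2 or _b are one class to them, and where a whole thing is asked for, a point or a joint stands for the part that bears it (a point fixed in the world has none). Each returns a list of dicts, best first, with "p" (0 to 1); they miss things now and then, are a little off and sometimes report something else, mostly with a low value. They report only what shows in the picture. A call takes as long as a camera call. They do not tell look-alikes from the thing itself.
- spotter.find_in(query, camera): "extent" ([left, top, width, height] in pixels, round what is visible of it).
- spotter.spot_point(query, camera): "location" ([column, row] in pixels: a listed point, or the origin of a listed thing).
The state is a dict: "clock": time; "q": joint angles; "dq": joint speeds; "tau": joint torques, N m; "position": TCP position; "ee_rot": TCP orientation; "ft_force": force on the tool from outside, world axes, zero at the start; "moment": the same for the moment, N m; "gripper_width": finger opening in m; "gripper_force": force on a finger pad.
Only numpy, scipy, OpenCV 4.12 (cv2) and the standard library are available. Lean on these libraries where they do the work, as an engineer would, in place of code of your own. Each camera call takes 0.05 s, during which the arm holds its last target. There are 200 camera calls.

TASK

Close the van's water tank: put the two-armed metal cap squarely down over the filler neck, feeling your way on gently because the neck stands a little off the middle of the tank, and leave its arms up while you do so. Then swing both cam arms down together until they hang fully home, so that the cap is pulled down tight on its seal, and let go. Never press or wedge the cap hard against the neck, and leave the other things on the shelf alone.

Things in the scene. Friction and masses are not known exactly. Their poses are not given: they have to be found in the camera images.
- tank: Low white plastic water tank fixed on the shelf, 150 x 150 mm, 40 mm high; origin under its centre, x and y along its edges, z up. On top a dark disc (76 mm across, 4 mm high) carries the upright aluminium filler neck. The neck's axis stands 5 to 8 mm off the tank's centre, in any direction: this offset is in NO pose here and must be seen or felt.
- tank_top (a point): Centre of the tank's top face (not of the neck). Neck, heights above this: body 40 mm across up to 37 mm, tapering to a groove (22 mm across) from 41 to 62, head 40 mm across from 62 to 72, then a small bevel to 37 mm across at its flat top at 75, so the cap drops on only within about 2.5 mm of the neck's axis. Disc and neck do not yield to pushes under 100 N.
- tank_seal (a point): Above the tank's centre (not the neck's), 80 mm above the tank top, level with the top of the sprung rubber seal disc (20 mm across) that crowns the neck. The seal starts to yield at 2 N, 2 N more per mm, 4.5 mm travel.
- cap: Loose aluminium cap, 0.25 to 0.4 kg, 52 mm across, 62 mm tall, standing mouth down; origin at the centre of its mouth (underside), z up. Bore 43 mm across, 44 mm deep, square-edged. A cam arm is hinged at cap y = +26 mm (left) and -26 mm (right), 20 mm above the origin. Resting on the seal with arms up, its origin is about 76 mm above the tank's origin; locked, 73 mm.
- cap_grip (a point): Centre of the top of the cap's grip block, 62 mm above the cap's origin. The block is 24 mm along cap x, 36 mm along cap y and 14 mm high, on the cap's flat 52 mm top; grip it across cap x, clear of the arms.
- cam_left (a joint): Steel bar on the cap's +y side, 12 mm wide, 6 mm thick, ending 47 mm from its hinge. 0 = pointing out and 50 degrees above level (starts 0.05 to 0.35); grows swinging out and down; 2.44 (stop) = straight down, outer face 33 mm from the cap's axis. Stiff, stays where left (0.06 N m). Its nose enters the groove; the last 0.35 rad pulls the cap down 3 mm. Jams if the cap is not down.
- cam_right (a joint): The same arm, mirrored, on the cap's -y side.
- tin_low: Bystander: lowest of three stacked white plastic lunch tins, each 124 x 164 x 54 mm; origin under its centre.
- tin_mid: Bystander: the middle tin.
- tin_top: Bystander: the top tin.
- percolator: Bystander: steel camping percolator, 110 mm across, 185 mm tall; origin under its centre.
- funnel: Bystander: yellow silicone funnel standing mouth down, 96 mm across, 85 mm tall; origin under its centre.
- spoon: Bystander: wooden spoon lying on the shelf, 190 mm long; origin under its middle.
- saucepan: Bystander: small blue enamel saucepan, 154 mm across, 72 mm tall, with a long handle; origin under its centre.
- mug: Bystander: white mug, 80 mm across, 85 mm tall; origin under its centre.
Things that resemble listed ones, but are neither listed nor needed, are in the scene too. What is meant by the cap is not orange, and is the smaller of those in its own colour.

How it is judged:
By the outcome, as a careful person would: the job done as asked, in the order asked, and still so for the second after the job is handed in, with the robot touching nothing.
It also fails if it takes over 72 s, if anything falls off the work surface, if the arm or the gripper's body presses on something with over 40 N, if the wrist force passes 120 N, or if a joint passes its speed limit or range.

## Working session

There is one attempt and no reset: what is moved stays moved. The work goes in short steps, Python scripts to look and compute and a shell command to move; the robot and the scene stay as the last step left them, time stands still between calls to the robot, and variables do not carry over. Pictures are saved under pics/ and viewed, at most 10 in all, crops included, and the job is handed in when it is done.

```bash
ls; mkdir -p pics
cat > h.py <<'E'
import numpy as np,cv2,json
from rig import r,capture,order,spotter
def cam(n,save=None):
    c=capture(n); c['R']=cv2.Rodrigues(np.array(c['rvec'],float))[0]; c['K']=np.array(c['camera_matrix'],float); c['t']=np.array(c['tvec'],float).ravel()
    if save: cv2.imwrite('pics/'+save,c['pixels'][:,:,::-1])
    return c
def proj(c,p): 
    return cv2.projectPoints(np.array(p,float).reshape(-1,3),np.array(c['rvec'],float),c['t'],c['K'],None)[0].reshape(-1,2)
def ray(c,px):
    d=c['R'].T@np.linalg.inv(c['K'])@np.array([px[0],px[1],1.]); return -c['R'].T@c['t'],d/np.linalg.norm(d)
def atz(c,px,z):
    o,d=ray(c,px); return o+d*(z-o[2])/d[2]
def tri(L):
    A=np.zeros((3,3));b=np.zeros(3)
    for c,px in L:
        o,d=ray(c,px);M=np.eye(3)-np.outer(d,d);A+=M;b+=M@o
    p=np.linalg.solve(A,b); return p,[np.round(proj(c,p)[0]-px,1) for c,px in L]
E
python3 - <<'E'
from h import *
np.set_printoptions(precision=4,suppress=True)
S=cam('side','side0.png');T=cam('top','top0.png')
for c,n in((S,'side'),(T,'top')):
    print(n,-c['R'].T@c['t'],c['R'][2],c['K'][0,0])
    for q in ['cap','tank','cap_grip','tank_top','tank_seal']:
        print(q,[(np.round(x['location']).tolist(),round(x['p'],2)) for x in spotter.spot_point(q,n)][:4])
    for q in ['cap','tank','cam_left']:
        print(q,[(np.round(x['extent']).tolist(),round(x['p'],2)) for x in spotter.find_in(q,n)][:4])
print(r.state())
E
```

```text
pics
side [-0.2106 -0.8073  0.9552] [ 0.546   0.5583 -0.6246] 613.7063777585047
cap [([240.0, 232.0], 0.9), ([183.0, 256.0], 0.82), ([195.0, 215.0], 0.61), ([347.0, 263.0], 0.54)]
tank [([345.0, 301.0], 0.79)]
cap_grip [([238.0, 217.0], 0.83), ([192.0, 192.0], 0.75), ([176.0, 226.0], 0.64)]
tank_top [([348.0, 292.0], 0.69), ([468.0, 317.0], 0.43)]
tank_seal [([348.0, 259.0], 0.81), ([331.0, 196.0], 0.33)]
cap [([217.0, 208.0, 45.0, 31.0], 0.82), ([148.0, 217.0, 65.0, 48.0], 0.73), ([182.0, 185.0, 27.0, 33.0], 0.56)]
tank [([298.0, 255.0, 93.0, 82.0], 0.82), ([440.0, 269.0, 137.0, 70.0], 0.71)]
cam_left [([147.0, 238.0, 22.0, 15.0], 0.58), ([222.0, 209.0, 9.0, 16.0], 0.53), ([202.0, 183.0, 6.0, 9.0], 0.5)]
top [ 0.3695 -0.028   1.2928] [ 0.1762  0.0049 -0.9843] 480.76032294036503
cap [([191.0, 290.0], 0.87), ([245.0, 276.0], 0.86), ([235.0, 334.0], 0.74), ([444.0, 203.0], 0.57)]
tank [([370.0, 266.0], 0.93)]
cap_grip [([240.0, 276.0], 0.96), ([226.0, 334.0], 0.86), ([180.0, 288.0], 0.57)]
tank_top [([378.0, 265.0], 0.82)]
tank_seal [([378.0, 259.0], 0.84)]
cap [([218.0, 261.0, 43.0, 26.0], 0.9), ([217.0, 303.0, 31.0, 63.0], 0.82), ([177.0, 266.0, 18.0, 45.0], 0.65), ([340.0, 231.0, 66.0, 70.0], 0.19)]
tank [([340.0, 229.0, 71.0, 76.0], 0.93), ([213.0, 264.0, 52.0, 22.0], 0.35)]
cam_left [([217.0, 276.0, 15.0, 11.0], 0.63), ([176.0, 269.0, 10.0, 7.0], 0.47)]
{'clock': 0.9, 'q': array([ 1.1604,  0.3132,  0.0461,  1.3036, -0.    ,  1.4312]), 'dq': array([ 0.0015,  0.    ,  0.0019, -0.0015,  0.0004, -0.    ]), 'tau': array([ -0.0002, -48.0449,  29.8813,   0.0001,  -0.0002,  -0.    ]), 'position': array([0.1538, 0.5541, 0.2314]), 'ee_rot': array([3.1414, 0.0001, 2.8708]), 'ft_force': array([-0.3098, -0.2615, -0.6852]), 'moment': array([ 0.0512,  0.0215, -0.0329]), 'gripper_force': 0.0, 'gripper_width': 0.08530239232688507}
```

Run:
```python
import cv2,numpy as np
s=cv2.imread('pics/side0.png');t=cv2.imread('pics/top0.png')
a=cv2.resize(s[165:285,120:280],(800,600),interpolation=3);b=cv2.resize(t[245:375,150:310][:120],(800,600),interpolation=3)
cv2.imwrite('pics/crop0.png',np.hstack([cv2.resize(a,(400,300)),cv2.resize(b,(400,300))]))
```

```text
(no output)
```

View pics/side0.png

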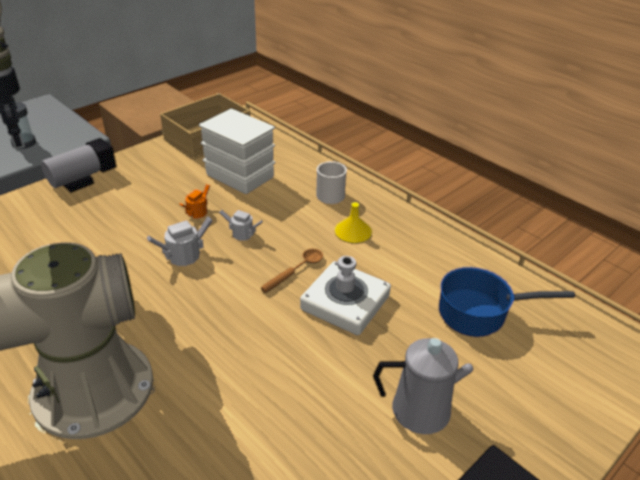

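View pics/top0.png

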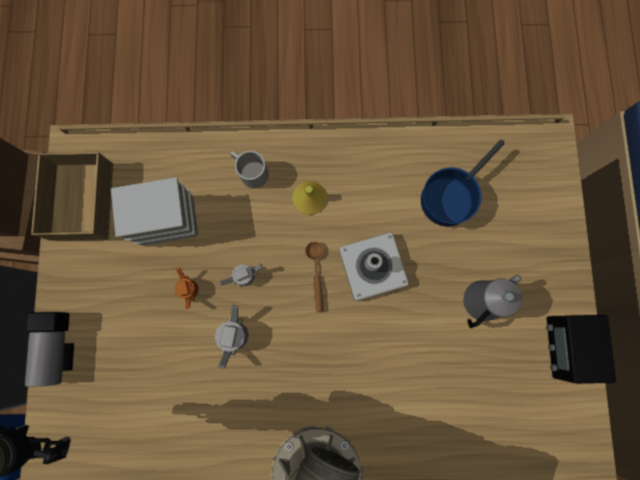

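View pics/crop0.png

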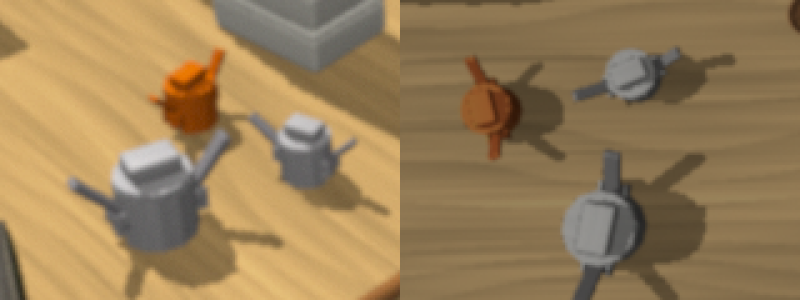

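Look-alikes: small grey cap (top 243,275 / side 240,225), big grey cap (top 231,336 / side 183,242) and orange cap (top 186,288 / side 196,205). I choose the small grey one: it isn't orange and is the smaller of the greys. The crop confirms it, with both arms up and the block visible. The tank is at top (374,265) and its neck at (375,260).

```bash
cat > fit.py <<'E'
from h import *
from scipy.optimize import minimize
U=4
def circ(x,y,z,rad,n=40):
    a=np.arange(n)*2*np.pi/n; return np.c_[x+rad*np.cos(a),y+rad*np.sin(a),z+0*a]
def fr(x,y,z0,r0,z1,r1): return np.r_[circ(x,y,z0,r0),circ(x,y,z1,r1)]
def box(c,h): return np.array([[c[i]+s[i]*h[i] for i in range(3)] for s in np.array(np.meshgrid([-1,1],[-1,1],[-1,1])).T.reshape(-1,3)])
def place(P,x,y,z,yaw):
    c,s=np.cos(yaw),np.sin(yaw); return P@np.array([[c,s,0],[-s,c,0],[0,0,1]])+[x,y,z]
def arm(s,e):
    d=np.array([0,np.cos(e),np.sin(e)]);n=np.array([0,-np.sin(e),np.cos(e)])
    P=np.array([[0,.026,.02]+d*a+n*b+[w,0,0] for a in(0,.047) for b in(.001,.007) for w in(-.006,.006)]); P[:,1]*=s; return P
def capparts(ql,qr):
    e0=np.deg2rad(50)
    return [arm(1,e0-ql),arm(-1,e0-qr),fr(0,0,0,.026,.048,.026),box([0,0,.055],[.012,.018,.007])]
def paint(c,parts,win,labels=None):
    x0,y0,w,h=win; m=np.zeros((h*U,w*U),np.uint8)
    for i,P in enumerate(parts):
        q=(proj(c,P)-[x0,y0]+.5)*U-.5
        hl=cv2.convexHull(q.astype(np.float32)).reshape(-1,2)
        cv2.fillConvexPoly(m,np.round(hl*16).astype(np.int32),labels[i] if labels else 1,shift=4)
    return m
def small(m,n): # per-label coverage at pixel res
    h,w=m.shape; return np.stack([(m==k).reshape(h//U,U,w//U,U).mean((1,3)) for k in range(n)],-1)
def resid(c,parts,win,labels,n,ch=None):
    x0,y0,w,h=win; A=small(paint(c,parts,win,labels),n).reshape(-1,n)
    A=np.stack([cv2.GaussianBlur(A[:,k].reshape(h,w),(0,0),.7) for k in range(n)],-1).reshape(-1,n)
    I=c['pixels'][y0:y0+h,x0:x0+w].reshape(-1,3).astype(float)
    s=np.linalg.lstsq(A,I,rcond=None)[0]; return np.abs(A@s-I).mean()
def sat(c):
    p=c['pixels'].astype(float); return (p.max(2)-p.min(2))/(p.max(2)+1)
def opt(f,x0,steps):
    x=np.array(x0,float)
    for k in(1,.4):
        S=np.vstack([x]+[x+np.eye(len(x))[i]*steps[i]*k for i in range(len(x))])
        o=minimize(f,x,method='Nelder-Mead',options=dict(initial_simplex=S,maxiter=400,xatol=1e-5,fatol=1e-4)); x=o.x
    return x,o.fun
def winof(c,p,rad):
    u=proj(c,p)[0].astype(int); return (u[0]-rad,u[1]-rad,2*rad,2*rad)
E
cat > m1.py <<'E'
from fit import *
np.set_printoptions(precision=4,suppress=True)
S=cam('side');T=cam('top')
g,e=tri([(S,(238,217)),(T,(240,276))]);print('grip tri',g,e)
b,e=tri([(S,(345,301)),(T,(370,266))]);print('tank tri',b,e)
b2,e=tri([(S,(348,259)),(T,(378,259))]);print('seal tri',b2,e)
wc={id(c):winof(c,g,30) for c in(S,T)}
def capmask(p):
    t=0
    for c in(S,T):
        w=wc[id(c)]; m=small(paint(c,[place(P,p[0],p[1],0,p[2]) for P in capparts(p[3],p[4])],w),2)[...,1]
        ob=np.clip((.33-sat(c)[w[1]:w[1]+w[3],w[0]:w[0]+w[2]])/.1+.5,0,1)
        t+=np.abs(m-ob).sum()
    return t
best=None
for y0 in np.arange(-3,3.2,.52):
    x,f=opt(capmask,[g[0],g[1],y0,.2,.2],[.006,.006,.2,.1,.1])
    if best is None or f<best[1]: best=(x,f)
    print(x,f)
cp=best[0];print('CAP',best)
wt={id(c):winof(c,[b[0],b[1],.03],55) for c in(S,T)}
def tankf(p):
    t=0
    for c in(S,T):
        w=wt[id(c)]; m=small(paint(c,[place(box([0,0,.02],[.075,.075,.02]),p[0],p[1],0,p[2]),fr(p[3],p[4],.102,.02,.115,.0185),fr(p[3],p[4],.115,.01,.12,.01)],w),2)[...,1]
        ob=np.clip((.2-sat(c)[w[1]:w[1]+w[3],w[0]:w[0]+w[2]])/.1+.5,0,1)
        t+=np.abs(m-ob).sum()
    return t
x,f=opt(tankf,[b[0],b[1],.2,b2[0],b2[1]],[.006,.006,.15,.005,.005]);print('TANK',x,f)
tk=x
def neckparts(nx,ny):
    z=.04
    return [place(box([0,0,.02],[.075,.075,.02]),*tk[:2],0,tk[2]),place(box([0,0,.04],[.075,.075,0]),*tk[:2],0,tk[2]),fr(nx,ny,z,.038,z+.004,.038),fr(nx,ny,z,.02,z+.037,.02),fr(nx,ny,z+.037,.02,z+.041,.011),fr(nx,ny,z+.041,.011,z+.062,.011),fr(nx,ny,z+.062,.02,z+.072,.02),fr(nx,ny,z+.072,.02,z+.075,.0185),fr(nx,ny,z+.075,.0185,z+.075,.0185),fr(nx,ny,z+.075,.01,z+.08,.01)]
wn={id(c):winof(c,[tk[0],tk[1],.085],26) for c in(S,T)}
def neck(cs): return lambda p: sum(resid(c,neckparts(p[0],p[1]),wn[id(c)],[1,2,3,4,5,6,7,7,8,9],10) for c in cs)
for cs in([S,T],[S],[T]): 
    x,f=opt(neck(cs),tk[:2],[.004,.004]);print('NECK',x,f,np.hypot(*(x-tk[:2]))*1e3)
    if len(cs)==2:n=x
out=[]
for c,w,cc in((T,wc,0),(S,wc,0),(T,wn,1),(S,wn,1)):
    w=w[id(c)];I=cv2.resize(c['pixels'][w[1]:w[1]+w[3],w[0]:w[0]+w[2],::-1],(400,300) if 0 else (300,300),interpolation=cv2.INTER_CUBIC)
    k=300/w[2]
    for P in ([place(P,cp[0],cp[1],0,cp[2]) for P in capparts(cp[3],cp[4])] if cc==0 else [neckparts(*n)[i] for i in(0,2,8,9)]):
        h=cv2.convexHull(((proj(c,P)-w[:2]+.5)*k-.5).astype(np.float32)).astype(int);cv2.polylines(I,[h],True,(0,0,255),1)
    out.append(I)
cv2.imwrite('pics/fit1.png',np.vstack([np.hstack(out[:2]),np.hstack(out[2:])]))
E
python3 m1.py
```

```text
grip tri [0.4955 0.1903 0.0518] [array([ 0.3, -0. ]), array([-0.2,  0.2])]
tank tri [ 0.5225 -0.1534 -0.0031] [array([-0.5,  0.1]), array([ 0.2, -0.3])]
seal tri [ 0.5215 -0.1589  0.1246] [array([ 1.2, -0.2]), array([-0.7,  0.8])]
[ 0.502   0.1864 -2.7604  0.057   0.2486] 293.7065641073424
[ 0.5021  0.1861 -2.7663  0.0315  0.2667] 291.3901861694314
[ 0.5021  0.1862  0.3751  0.2727 -1.0879] 365.3469368617798
[ 0.5016  0.1861  0.232   1.7014 -2.6488] 460.3370669818347
[ 0.5013  0.1858  0.3523  0.3164 -0.589 ] 375.5578395692262
[0.5019 0.1861 0.3709 0.2677 0.0267] 291.16626428527934
[0.5018 0.1863 0.3707 0.2585 0.035 ] 291.7547024611506
[0.5016 0.1868 0.3712 0.2605 0.0496] 293.3625541687853
[ 0.502   0.1865  3.4472 -1.7662 -0.9764] 498.900255182523
[ 0.502   0.1863  3.3927 -3.1068  1.5888] 453.2497474648726
[ 0.5018  0.1862  2.7079 -0.453   0.4248] 608.1724944691923
[0.502  0.1863 2.6723 0.1322 0.24  ] 655.6519954396284
CAP (array([0.5019, 0.1861, 0.3709, 0.2677, 0.0267]), np.float64(291.16626428527934))
TANK [ 0.5188 -0.1574  0.2599  0.5187 -0.1543] 595.6773326183196
NECK [ 0.5206 -0.1535] 40.54147052946441 4.334219428172049
NECK [ 0.5201 -0.1546] 19.819224512863663 3.0870390983142553
NECK [ 0.5212 -0.1523] 20.19741991799177 5.574030020592655
```

View pics/fit1.png

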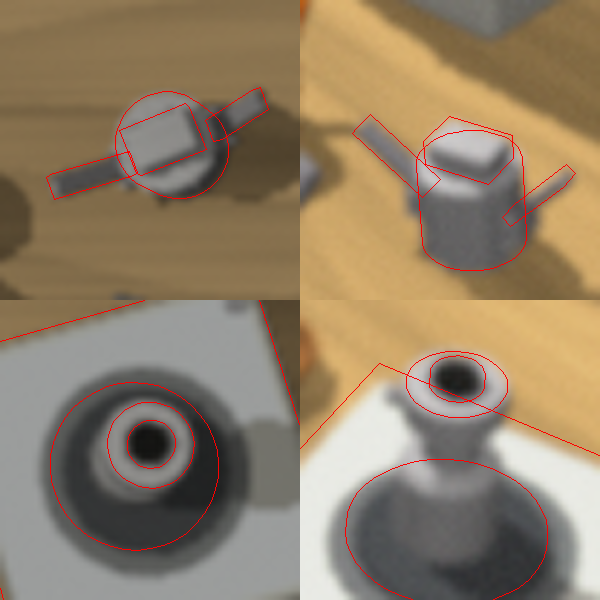

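The picture shows that the fit follows the small cap in both views: yaw 0.37, arms about 0.03 and 0.27. The neck head matches at crop (151,445) in the top view. The heights agree with the text. Now I move.

```bash
cat >> h.py <<'E'
def go(x,y,z,yaw=None):
    from scipy.spatial.transform import Rotation as Ro
    s=r.state();R=Ro.from_euler('xyz',s['ee_rot']); d=np.array([x,y,z])-s['position']
    print('t',round(s['clock'],2),'pos',s['position'].round(4),'rot',s['ee_rot'].round(3),'F',s['ft_force'].round(1),'M',s['moment'].round(2),'w',round(s['gripper_width'],4),'gf',round(s['gripper_force'],1),'q',s['q'].round(2))
    print('shift cm now',(R.inv().apply(d)*100).round(2))
    if yaw is not None:
        Rt=Ro.from_euler('xyz',[np.pi,0,yaw]); print('turn',(R.inv()*Rt).as_rotvec().round(3),'shift cm after turn',(Rt.inv().apply(d)*100).round(2))
E
python3 -m handwheel '{"delta_pos":[[0,0,0],[0,0,0],[0,0,0],[0,0,0],[0,0,0],[0,0,0],[0,0,0]],"turn":[[0,0,0.133],[0,0,0.133],[0,0,0.133],[0,0,0.133],[0,0,0.133],[0,0,0.133],[0,0,0.133]]}' -1 60
python3 -m handwheel '{"delta_pos":[[-3.9,1.6,0],[-3.9,1.6,0],[-3.9,1.6,0],[-3.9,1.6,0],[-3.9,1.6,0],[-3.9,1.6,0],[-3.9,1.6,0],[-3.9,1.6,0],[-3.9,1.6,0],[-3.9,1.6,0],[-3.9,1.6,0],[-3.9,1.6,0]],"turn":[[0,0,0],[0,0,0],[0,0,0],[0,0,0],[0,0,0],[0,0,0],[0,0,0],[0,0,0],[0,0,0],[0,0,0],[0,0,0],[0,0,0]]}'
python3 -c "
from h import *
go(.502,.1862,.12,1.942)"
```

```text
clock: 1.7
position: [0.1538, 0.5541, 0.2313]
ee_rot: [3.142, -0.0, 1.934]
ft_force: [-0.1, 0.8, 0.1]
gripper_width: 0.0853
gripper_force: 0.0
clock: 2.9
position: [0.5028, 0.1854, 0.2315]
ee_rot: [3.141, -0.0, 1.94]
ft_force: [0.5, 1.3, 0.6]
gripper_width: 0.0855
gripper_force: 0.0
t 2.9 pos [0.5028 0.1854 0.2315] rot [ 3.141 -0.     1.94 ] F [0.5 1.3 0.6] M [ 0.01  0.06 -0.01] w 0.0855 gf 0.0 q [ 0.2   0.24 -0.06  1.28  0.    1.41]
shift cm now [ 0.11 -0.05 11.15]
turn [ 0.001 -0.    -0.002] shift cm after turn [ 0.11 -0.04 11.15]
```

```bash
python3 -m handwheel '{"delta_pos":[[0.1,0,3],[0,0,3],[0,0,3],[0,0,3],[0,0,3],[0,0,2],[0,0,0.6],[0,0,0.4],[0,0,0]],"turn":[[0,0,0],[0,0,0],[0,0,0],[0,0,0],[0,0,0],[0,0,0],[0,0,0],[0,0,0],[0,0,0]]}'
python3 - <<'E'
from h import *
go(.502,.1862,.051,1.942)
cam('top','top1.png');cam('side','side1.png')
a=cv2.imread('pics/top1.png');b=cv2.imread('pics/side1.png')
cv2.imwrite('pics/c1.png',np.hstack([cv2.resize(a[225:325,193:293],(400,400),interpolation=2),cv2.resize(b[165:265,190:290],(400,400),interpolation=2)]))
E
```

```text
clock: 3.8
position: [0.5019, 0.1879, 0.0518]
ee_rot: [3.141, 0.0, 1.94]
ft_force: [0.6, -0.0, -0.7]
gripper_width: 0.086
gripper_force: 0.0
t 3.8 pos [0.5019 0.1879 0.0518] rot [3.141 0.    1.94 ] F [ 0.6 -0.  -0.7] M [-0.04 -0.    0.07] w 0.086 gf 0.0 q [ 0.21  0.36 -0.35  0.86  0.    1.41]
shift cm now [-0.16 -0.05  0.08]
turn [ 0.001  0.    -0.002] shift cm after turn [-0.16 -0.05  0.08]
```

View pics/c1.png

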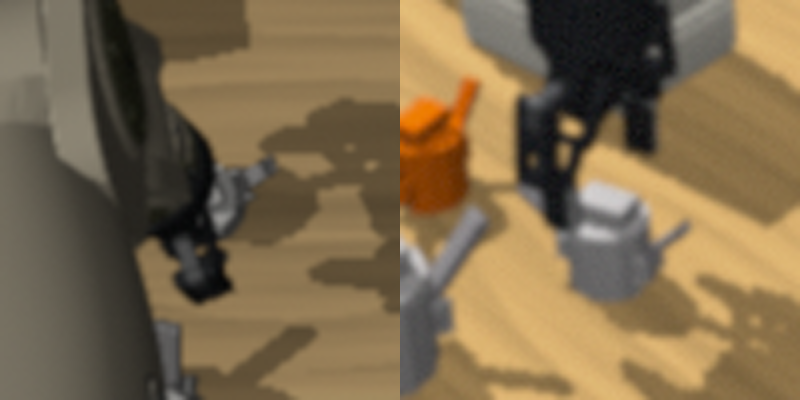

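Run:
```python
from h import *
for n,o in(('side',(190,165)),('top',(193,225))):
    c=cam(n);p=r.state()['position'];u=np.array([.932,.363,0])
    o2=np.array([p+u*.0425+[0,0,.013],p-u*.0425+[0,0,.013],p,[.502,.1862,.062]])
    print(n,((proj(c,o2)-o)*4).round()+([400,0] if n=='side' else [0,0]))
```

```text
side [[638. 151.]
 [567. 224.]
 [604. 204.]
 [605. 193.]]
top [[164. 131.]
 [211. 254.]
 [191. 194.]
 [191. 193.]]
```

The picture shows the finger tips at crop (560,222) and (640,148), straddling the block at (608,200), as projected. Now I close.

```bash
python3 -m handwheel '{"delta_pos":[[-0.15,-0.05,0],[0,0,0],[0,0,0]],"turn":[[0,0,0],[0,0,0],[0,0,0]]}'
python3 -m handwheel '{"delta_pos":[[0,0,0],[0,0,0],[0,0,0],[0,0,0],[0,0,0],[0,0,0],[0,0,0],[0,0,0],[0,0,0],[0,0,0]],"turn":[[0,0,0],[0,0,0],[0,0,0],[0,0,0],[0,0,0],[0,0,0],[0,0,0],[0,0,0],[0,0,0],[0,0,0]]}' 1 50
python3 -c "
from h import *
go(.502,.1862,.051,1.942)"
```

```text
clock: 4.3
position: [0.5016, 0.1862, 0.0516]
ee_rot: [3.141, -0.0, 1.94]
ft_force: [0.7, -0.7, -0.2]
gripper_width: 0.0855
gripper_force: 0.0
clock: 5.3
position: [0.5017, 0.1863, 0.0515]
ee_rot: [3.141, -0.0, 1.94]
ft_force: [0.8, -0.1, 3.0]
gripper_width: 0.0223
gripper_force: 52.9
t 5.3 pos [0.5017 0.1863 0.0515] rot [ 3.141 -0.     1.94 ] F [ 0.8 -0.1  3. ] M [-0.06 -0.04  0.04] w 0.0223 gf 52.9 q [ 0.21  0.36 -0.35  0.86  0.    1.41]
shift cm now [-0.02  0.03  0.05]
turn [ 0.001 -0.    -0.002] shift cm after turn [-0.02  0.03  0.05]
```

```bash
python3 -m handwheel '{"delta_pos":[[0,0,-0.5],[0,0,-1],[0,0,-2],[0,0,-3],[0,0,-3],[0,0,-3],[0,0,-2],[0,0,-0.5],[0,0,0],[0,0,0]],"turn":[[0,0,0],[0,0,0],[0,0,0],[0,0,0],[0,0,0],[0,0,0],[0,0,0],[0,0,0],[0,0,0],[0,0,0]]}'
python3 -m handwheel '{"delta_pos":[[-2,-0.7,0],[-3.2,-1.05,0],[-3.2,-1.05,0],[-3.2,-1.05,0],[-3.2,-1.05,0],[-3.2,-1.05,0],[-3.2,-1.05,0],[-3.2,-1.05,0],[-3.2,-1.05,0],[-3.2,-1,0],[-1.5,-0.5,0],[0,0,0]],"turn":[[0,0,0],[0,0,0],[0,0,0],[0,0,0],[0,0,0],[0,0,0],[0,0,0],[0,0,0],[0,0,0],[0,0,0],[0,0,0],[0,0,0]]}'
python3 -m handwheel '{"delta_pos":[[0,0,0],[0,0,0],[0,0,0]],"turn":[[0,0,0],[0,0,0],[0,0,0]]}'
python3 - <<'E'
from h import *
go(.5206,-.1535,.201,1.942)
cam('top','top2.png');cam('side','side2.png')
a=cv2.imread('pics/top2.png');b=cv2.imread('pics/side2.png')
cv2.imwrite('pics/c2.png',np.hstack([cv2.resize(a[205:305,325:425],(400,400),interpolation=2),cv2.resize(b[210:310,300:400],(400,400),interpolation=2)]))
E
```

```text
clock: 6.3
position: [0.5005, 0.186, 0.2]
ee_rot: [-3.139, -0.0, 1.94]
ft_force: [0.8, -0.0, -3.2]
gripper_width: 0.0226
gripper_force: 52.2
clock: 7.5
position: [0.5184, -0.155, 0.1996]
ee_rot: [-3.14, -0.002, 1.937]
ft_force: [-0.3, 0.5, -3.7]
gripper_width: 0.022
gripper_force: 52.1
clock: 7.8
position: [0.5189, -0.1521, 0.2011]
ee_rot: [-3.141, -0.001, 1.941]
ft_force: [-0.2, 0.5, -2.4]
gripper_width: 0.0224
gripper_force: 52.1
t 7.8 pos [ 0.5189 -0.1521  0.2011] rot [-3.141e+00 -1.000e-03  1.941e+00] F [-0.2  0.5 -2.4] M [ 0.01 -0.01  0.01] w 0.0224 gf 52.1 q [-0.43  0.26 -0.1   1.21  0.    0.77]
shift cm now [-0.2   0.11  0.01]
turn [-0.    -0.001 -0.001] shift cm after turn [-0.2   0.11  0.01]
```

View pics/c2.png

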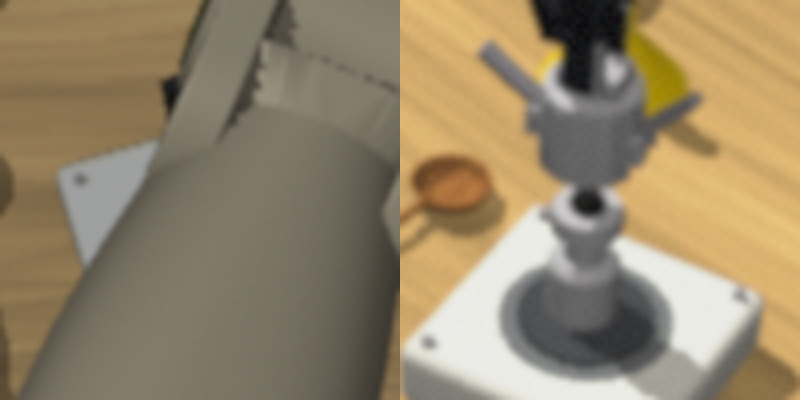

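The side crop shows the cap hanging square at (588,120), arms up, with its block in the fingers. The neck head is at (587,210), right below it; the top view is blocked by the arm. I'll compare the two numerically.

Run:
```python
from fit import *
np.set_printoptions(precision=4,suppress=True)
c=cam('side');p=r.state()['position'];x,y=p[0],p[1];z=p[2]-.0515
k=lambda q:(proj(c,q)-[300,210])*4+[400,0]
print('proj cap bottom/top',k([[x,y,z],[x,y,z+.048]]).round(),'neck head',k([[.5206,-.1535,.102],[.5206,-.1535,.115]]).round())
b,e=opt(lambda v: resid(c,[place(P,v[0],v[1],v[2],.371) for P in capparts(.27,.03)][:3],winof(c,[x,y,z+.02],17),[1,1,2],3),[x,y,z],[.003,.003,.003]);print('cap fit side',b,e,k([b,b+[0,0,.048]]).round())
# lateral & depth-plane errors
right=c['R'][0];print('cam right axis',right,'lateral mm cap fit - tcp',(b-[x,y,z])@right*1e3,'vert',(b-[x,y,z])@c['R'][1]*1e3)
d=np.array([.5206,-.1535,0])-[x,y,0];print('neck-tcp lateral mm',d@right*1e3)
```

```text
proj cap bottom/top [[587. 154.]
 [593.  80.]] neck head [[586. 223.]
 [587. 205.]]
cap fit side [ 0.5198 -0.1524  0.15  ] 21.87474707867858 [[588. 153.]
 [593.  80.]]
cam right axis [ 0.7273 -0.6859  0.0227] lateral mm cap fit - tcp 0.42957205903900963 vert -0.41780813709690645
neck-tcp lateral mm 1.774468488669486
```

```bash
python3 -m handwheel '{"delta_pos":[[-0.2,0.1,0],[0,0,1],[0,0,1],[0,0,0.7],[0,0,0.3],[0,0,0],[0,0,0],[0,0,0]],"turn":[[0,0,0],[0,0,0],[0,0,0],[0,0,0],[0,0,0],[0,0,0],[0,0,0],[0,0,0]]}'
python3 -c "
from h import *
go(.5206,-.154,.165,1.942)"
```

```text
clock: 8.75
position: [0.521, -0.155, 0.1717]
ee_rot: [3.141, 0.001, 1.94]
ft_force: [0.2, 0.1, -3.1]
gripper_width: 0.0224
gripper_force: 52.1
t 8.75 pos [ 0.521  -0.155   0.1717] rot [3.141e+00 1.000e-03 1.940e+00] F [ 0.2  0.1 -3.1] M [-0.03 -0.    0.03] w 0.0224 gf 52.1 q [-0.44  0.28 -0.15  1.14  0.    0.76]
shift cm now [ 0.1  -0.    0.67]
turn [ 0.001  0.001 -0.002] shift cm after turn [ 0.1  -0.    0.67]
```

```bash
python3 -m handwheel '{"delta_pos":[[0.05,0,0.1],[0,0,0.1],[0,0,0.1],[0,0,0.1],[0,0,0.1],[0,0,0]],"turn":[[0,0,0],[0,0,0],[0,0,0],[0,0,0],[0,0,0],[0,0,0]]}'
python3 -c "
from h import *
go(.5206,-.154,.163,1.942)"
python3 -m handwheel '{"delta_pos":[[0,0,0.1],[0,0,0.1],[0,0,0]],"turn":[[0,0,0],[0,0,0],[0,0,0]]}'
python3 -c "
from h import *
go(.5206,-.154,.163,1.942)"
```

```text
clock: 9.35
position: [0.5204, -0.1543, 0.1661]
ee_rot: [-3.141, -0.0, 1.94]
ft_force: [0.2, -0.2, -3.9]
gripper_width: 0.0223
gripper_force: 52.1
t 9.35 pos [ 0.5204 -0.1543  0.1661] rot [-3.141 -0.     1.94 ] F [ 0.2 -0.2 -3.9] M [ 0.01  0.03 -0.01] w 0.0223 gf 52.1 q [-0.44  0.28 -0.16  1.13  0.    0.77]
shift cm now [0.02 0.03 0.31]
turn [-0.    -0.    -0.002] shift cm after turn [0.02 0.03 0.31]
clock: 9.65
position: [0.5204, -0.1543, 0.1641]
ee_rot: [-3.141, -0.0, 1.94]
ft_force: [-0.1, 0.2, -2.8]
gripper_width: 0.0225
gripper_force: 52.1
t 9.65 pos [ 0.5204 -0.1543  0.1641] rot [-3.141 -0.     1.94 ] F [-0.1  0.2 -2.8] M [-0.03 -0.    0.02] w 0.0225 gf 52.1 q [-0.44  0.28 -0.17  1.12  0.    0.77]
shift cm now [0.02 0.03 0.11]
turn [-0.    -0.    -0.002] shift cm after turn [0.02 0.03 0.11]
```

```bash
for i in 1 2 ; do python3 -m handwheel '{"delta_pos":[[0,0,0.1],[0,0,0.1],[0,0,0]],"turn":[[0,0,0],[0,0,0],[0,0,0]]}' | egrep 'pos|ft_f'; python3 -c "
from h import *
print(r.state()['ft_force'].round(1),r.state()['moment'].round(2))"; done
```

```text
position: [0.5205, -0.1542, 0.1621]
ft_force: [0.4, 0.6, -3.6]
[ 0.4  0.6 -3.6] [ 0.1  -0.08  0.02]
position: [0.5205, -0.1542, 0.1601]
ft_force: [-0.6, 0.1, -3.0]
[-0.6  0.1 -3. ] [ 0.22 -0.05  0.01]
```

```bash
cat >> h.py <<'E'
def mean(n=1):
    s=r.state();print('pos',s['position'].round(4),'F',s['ft_force'].round(1),'M',s['moment'].round(2),'w',round(s['gripper_width'],4),'gf',round(s['gripper_force'],1))
E
python3 -m handwheel '{"delta_pos":[[0.05,0.02,0],[0.04,0.02,0],[0,0,0]],"turn":[[0,0,0],[0,0,0],[0,0,0]]}' >/dev/null; python3 -c "from h import *;mean()"
python3 -m handwheel '{"delta_pos":[[0,0,0.1],[0,0,0.1],[0,0,0]],"turn":[[0,0,0],[0,0,0],[0,0,0]]}' >/dev/null; python3 -c "from h import *;mean()"
python3 -m handwheel '{"delta_pos":[[0,0,0.1],[0,0,0.1],[0,0,0]],"turn":[[0,0,0],[0,0,0],[0,0,0]]}' >/dev/null; python3 -c "from h import *;mean()"
```

```text
pos [ 0.5206 -0.1534  0.1603] F [ 0.2 -0.8 -3. ] M [-0.02  0.05  0.03] w 0.0223 gf 52.1
pos [ 0.5204 -0.1533  0.158 ] F [ 0.4 -0.  -3.4] M [0.06 0.01 0.  ] w 0.0222 gf 52.1
pos [ 0.5205 -0.1533  0.1561] F [-0.7  0.2 -3.5] M [-0.   -0.04  0.05] w 0.0222 gf 52.1
```

```bash
python3 -m handwheel '{"delta_pos":[[0,0,0.15],[0,0,0.15],[0,0,0.15],[0,0,0.15],[0,0,0]],"turn":[[0,0,0],[0,0,0],[0,0,0],[0,0,0],[0,0,0]]}' >/dev/null; python3 -c "from h import *;mean()"
python3 -m handwheel '{"delta_pos":[[0,0,0.15],[0,0,0.15],[0,0,0.15],[0,0,0.15],[0,0,0]],"turn":[[0,0,0],[0,0,0],[0,0,0],[0,0,0],[0,0,0]]}' >/dev/null; python3 -c "from h import *;mean()"
python3 -m handwheel '{"delta_pos":[[0,0,0.15],[0,0,0.15],[0,0,0.15],[0,0,0.15],[0,0,0]],"turn":[[0,0,0],[0,0,0],[0,0,0],[0,0,0],[0,0,0]]}' >/dev/null; python3 -c "from h import *;mean()"
```

```text
pos [ 0.5204 -0.1533  0.15  ] F [-0.7 -0.2 -3.1] M [-0.03 -0.02  0.01] w 0.0224 gf 52.1
pos [ 0.5204 -0.1533  0.144 ] F [ 0.7 -0.1 -4. ] M [0.04 0.01 0.02] w 0.0227 gf 52.1
pos [ 0.5204 -0.1533  0.138 ] F [-0.6 -0.1 -3.7] M [-0.04  0.04  0.03] w 0.0225 gf 52.1
```

```bash
python3 -m handwheel '{"delta_pos":[[0,0,0.15],[0,0,0.15],[0,0,0.15],[0,0,0.15],[0,0,0.15],[0,0,0.1],[0,0,0]],"turn":[[0,0,0],[0,0,0],[0,0,0],[0,0,0],[0,0,0],[0,0,0],[0,0,0]]}' >/dev/null; python3 -c "from h import *;mean()"
python3 -m handwheel '{"delta_pos":[[0,0,0.1],[0,0,0.05],[0,0,0]],"turn":[[0,0,0],[0,0,0],[0,0,0]]}' >/dev/null; python3 -c "from h import *;mean()"
python3 -m handwheel '{"delta_pos":[[0,0,0.1],[0,0,0],[0,0,0]],"turn":[[0,0,0],[0,0,0],[0,0,0]]}' >/dev/null; python3 -c "from h import *;mean()"
```

```text
pos [ 0.5205 -0.1533  0.1296] F [-0.5 -0.8 -3.6] M [0.01 0.01 0.01] w 0.0228 gf 52.1
pos [ 0.5206 -0.1533  0.1282] F [ 0.3 -0.3 -3.1] M [-0.01  0.01  0.01] w 0.0223 gf 52.1
pos [ 0.5207 -0.1534  0.1275] F [ 0.7 -0.1 -2.6] M [-0.   -0.01 -0.05] w 0.0227 gf 52.3
```

```bash
python3 -m handwheel '{"delta_pos":[[0,0,0.1],[0,0,0],[0,0,0]],"turn":[[0,0,0],[0,0,0],[0,0,0]]}' >/dev/null; python3 -c "from h import *;mean()"
python3 -m handwheel '{"delta_pos":[[0,0,0.06],[0,0,0],[0,0,0]],"turn":[[0,0,0],[0,0,0],[0,0,0]]}' >/dev/null; python3 -c "from h import *;mean()"
```

```text
pos [ 0.5207 -0.1534  0.1266] F [-1.3  0.4 -0.3] M [0.04 0.13 0.  ] w 0.0223 gf 52.5
pos [ 0.5207 -0.1534  0.1259] F [-1.1  1.1  1.4] M [ 0.09  0.21 -0.01] w 0.0227 gf 52.7
```

The force says the cap rests on the seal at TCP z 0.1265. Release and rise.

```bash
python3 -m handwheel '{"delta_pos":[[0,0,0],[0,0,0],[0,0,0],[0,0,0],[0,0,0],[0,0,0],[0,0,0],[0,0,0]],"turn":[[0,0,0],[0,0,0],[0,0,0],[0,0,0],[0,0,0],[0,0,0],[0,0,0],[0,0,0]]}' -1 40
python3 -m handwheel '{"delta_pos":[[0,0,-1],[0,0,-2],[0,0,-3],[0,0,-3],[0,0,-2],[0,0,0],[0,0,0]],"turn":[[0,0,0],[0,0,0],[0,0,0],[0,0,0],[0,0,0],[0,0,0],[0,0,0]]}'
python3 - <<'E'
from fit import *
np.set_printoptions(precision=4,suppress=True)
go(.5206,-.1534,.17,1.942+np.pi/2)
c=cam('side','side3.png')
x,y,z=.5206,-.1534,.076
b,e=opt(lambda v: resid(c,[place(P,v[0],v[1],z,.371) for P in capparts(v[2],v[3])],winof(c,[x,y,z+.03],30),[1,2,3,4],5),[x,y,.27,.03],[.003,.003,.1,.1]);print(b,e)
I=cv2.resize(c['pixels'][210:310,290:390,::-1],(600,600),interpolation=2)
for P in [place(P,b[0],b[1],z,.371) for P in capparts(b[2],b[3])]:
    cv2.polylines(I,[cv2.convexHull(((proj(c,P)-[290,210]+.5)*6-.5).astype(np.float32)).astype(int)],True,(0,0,255),1)
cv2.imwrite('pics/c3.png',I)
E
```

```text
clock: 15.35
position: [0.5206, -0.1534, 0.1257]
ee_rot: [3.141, -0.0, 1.94]
ft_force: [0.0, -0.2, -0.6]
gripper_width: 0.085
gripper_force: 0.0
clock: 16.05
position: [0.5208, -0.1535, 0.2362]
ee_rot: [3.141, 0.001, 1.94]
ft_force: [-0.1, 0.3, -0.5]
gripper_width: 0.0852
gripper_force: 0.0
t 16.05 pos [ 0.5208 -0.1535  0.2362] rot [3.141 0.001 1.94 ] F [-0.1  0.3 -0.5] M [0.   0.04 0.02] w 0.0852 gf 0.0 q [-0.43  0.25 -0.03  1.29  0.    0.77]
shift cm now [ 0.02 -0.02  6.62]
turn [ 0.     0.001 -1.573] shift cm after turn [0.02 0.01 6.62]
[ 0.498  -0.1759  1.5924  0.4233] 29.30931712867163
```

View pics/c3.png

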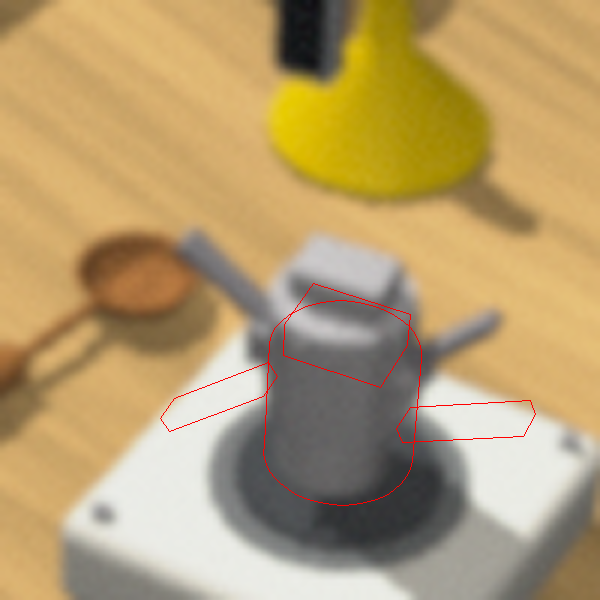

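The picture shows the cap seated upright on the neck, at crop (340,380), with both arms up. The red fit outline drifted and I'm ignoring it. I turn a quarter so that the fingers stand over the arms.

```bash
python3 -m handwheel '{"delta_pos":[[0,0,0],[0,0,0],[0,0,0],[0,0,0],[0,0,0],[0,0,0],[0,0,0],[0,0,0],[0,0,0],[0,0,0],[0,0,0],[0,0,0]],"turn":[[0,0,-0.143],[0,0,-0.143],[0,0,-0.143],[0,0,-0.143],[0,0,-0.143],[0,0,-0.143],[0,0,-0.143],[0,0,-0.143],[0,0,-0.143],[0,0,-0.143],[0,0,-0.143],[0,0,0]]}' >/dev/null
python3 -m handwheel '{"delta_pos":[[0,0,3],[0,0,3],[0,0,2],[0,0,1],[0,0,0.5],[0,0,0],[0,0,0],[0,0,0]],"turn":[[0,0,0],[0,0,0],[0,0,0],[0,0,0],[0,0,0],[0,0,0],[0,0,0],[0,0,0]]}' 
python3 -c "
from h import *
go(.5207,-.1534,.075,3.513)"
```

```text
clock: 18.1
position: [0.5213, -0.1537, 0.1418]
ee_rot: [-3.14, 0.001, -2.771]
ft_force: [-0.2, 0.2, -0.2]
gripper_width: 0.0854
gripper_force: 0.0
t 18.1 pos [ 0.5213 -0.1537  0.1418] rot [-3.140e+00  1.000e-03 -2.771e+00] F [-0.2  0.2 -0.2] M [ 0.02  0.03 -0.  ] w 0.0854 gf 0.0 q [-0.43  0.29 -0.2   1.07  0.   -0.81]
shift cm now [0.06 0.06 6.68]
turn [-0.001  0.001 -0.001] shift cm after turn [0.05 0.05 6.68]
```

Small centring correction, then down in stages while watching force.

```bash
python3 -m handwheel '{"delta_pos":[[0.05,0.05,0.3],[0,0,0.3],[0,0,0.3],[0,0,0.3],[0,0,0.3],[0,0,0]],"turn":[[0,0,0],[0,0,0],[0,0,0],[0,0,0],[0,0,0],[0,0,0]]}' >/dev/null; python3 -c "from h import *;mean()"
python3 -m handwheel '{"delta_pos":[[0,0,0.3],[0,0,0.3],[0,0,0.3],[0,0,0.3]],"turn":[[0,0,0],[0,0,0],[0,0,0],[0,0,0]]}' >/dev/null; python3 -c "from h import *;mean()"
python3 -m handwheel '{"delta_pos":[[0,0,0.3],[0,0,0.3],[0,0,0.3],[0,0,0.3]],"turn":[[0,0,0],[0,0,0],[0,0,0],[0,0,0]]}' >/dev/null; python3 -c "
from h import *;mean();cam('side','side4.png');c=cv2.imread('pics/side4.png');cv2.imwrite('pics/c4.png',cv2.resize(c[200:320,280:400],(600,600),interpolation=2))"
```

```text
pos [ 0.5196 -0.1529  0.125 ] F [-1.   0.1 -0.3] M [-0.02 -0.01  0.02] w 0.0855 gf 0.0
pos [ 0.5199 -0.1531  0.1134] F [-0.3  0.4  1.1] M [0.02 0.04 0.03] w 0.0856 gf 0.3
pos [ 0.5205 -0.1533  0.1021] F [-0.1  0.1  5.4] M [-0.02  0.09  0.06] w 0.0852 gf 2.3
```

View pics/c4.png

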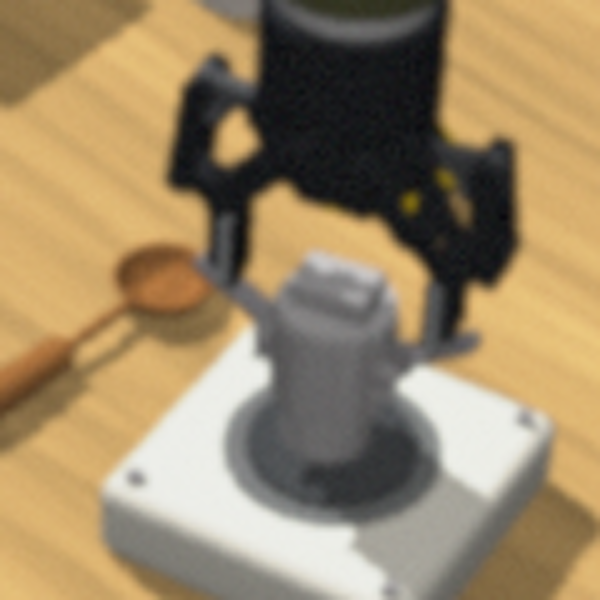

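The picture shows both fingers on their arms, left at crop (230,275) and right at (440,335), with the cap upright. I continue down.

```bash
python3 -m handwheel '{"delta_pos":[[0,0,0.2],[0,0,0.2],[0,0,0.2],[0,0,0.2],[0,0,0]],"turn":[[0,0,0],[0,0,0],[0,0,0],[0,0,0],[0,0,0]]}' >/dev/null; python3 -c "from h import *;mean()"
python3 -m handwheel '{"delta_pos":[[0,0,0.2],[0,0,0.2],[0,0,0.2],[0,0,0.2],[0,0,0]],"turn":[[0,0,0],[0,0,0],[0,0,0],[0,0,0],[0,0,0]]}' >/dev/null; python3 -c "from h import *;mean()"
python3 -m handwheel '{"delta_pos":[[0,0,0.2],[0,0,0.2],[0,0,0.2],[0,0,0.2],[0,0,0]],"turn":[[0,0,0],[0,0,0],[0,0,0],[0,0,0],[0,0,0]]}' >/dev/null; python3 -c "from h import *;mean()"
```

```text
pos [ 0.5207 -0.1534  0.0943] F [-0.7  0.2  6.1] M [ 0.01 -0.03  0.  ] w 0.0858 gf 2.5
pos [ 0.5209 -0.1535  0.0864] F [ 1.1 -0.7  6.9] M [ 0.01 -0.02 -0.03] w 0.0852 gf 3.2
pos [ 0.5212 -0.1537  0.0787] F [ 1.2 -0.   7.2] M [-0.16 -0.1  -0.  ] w 0.0854 gf 5.4
```

```bash
python3 -m handwheel '{"delta_pos":[[0,0,0.2],[0,0,0.2],[0,0,0.2],[0,0,0],[0,0,0]],"turn":[[0,0,0],[0,0,0],[0,0,0],[0,0,0],[0,0,0]]}' >/dev/null; python3 -c "from h import *;mean()"
python3 -m handwheel '{"delta_pos":[[0,0,0],[0,0,0],[0,0,0],[0,0,0],[0,0,0]],"turn":[[0,0,0],[0,0,0],[0,0,0],[0,0,0],[0,0,0]]}' -0.8 30 >/dev/null; python3 -c "from h import *;mean()"
python3 -m handwheel '{"delta_pos":[[0,0,0],[0,0,0],[0,0,0],[0,0,0],[0,0,0]],"turn":[[0,0,0],[0,0,0],[0,0,0],[0,0,0],[0,0,0]]}' -0.65 30 >/dev/null; python3 -c "from h import *;mean()"
```

```text
pos [ 0.521  -0.1535  0.0725] F [ 0.2 -1.2  6.1] M [-0.07 -0.05 -0.01] w 0.0857 gf 2.4
pos [ 0.5203 -0.1533  0.0717] F [ 3.1 -1.5  1.7] M [-0.26 -0.43 -0.03] w 0.0771 gf 3.7
pos [ 0.52   -0.1532  0.0716] F [ 3.3 -2.5 -2.2] M [-0.41 -0.61 -0.03] w 0.071 gf 4.8
```

```bash
python3 -m handwheel '{"delta_pos":[[0,0,0],[0,0,0],[0,0,0],[0,0,0],[0,0,0]],"turn":[[0,0,0],[0,0,0],[0,0,0],[0,0,0],[0,0,0]]}' -0.57 30 >/dev/null; python3 -c "from h import *;mean()"
python3 -m handwheel '{"delta_pos":[[0,0,0],[0,0,0],[0,0,0],[0,0,0],[0,0,0]],"turn":[[0,0,0],[0,0,0],[0,0,0],[0,0,0],[0,0,0]]}' -0.4 30 >/dev/null; python3 -c "
from h import *;mean();cam('side','side5.png');c=cv2.imread('pics/side5.png');cv2.imwrite('pics/c5.png',cv2.resize(c[220:320,290:390],(600,600),interpolation=2))"
```

```text
pos [ 0.5199 -0.1529  0.071 ] F [ 6.2 -2.2 -5.7] M [-0.41 -0.91  0.02] w 0.0672 gf 10.4
pos [ 0.5202 -0.1535  0.0706] F [ 6.5 -4.4 -9.2] M [-0.91 -1.28 -0.  ] w 0.0645 gf 35.9
```

View pics/c5.png

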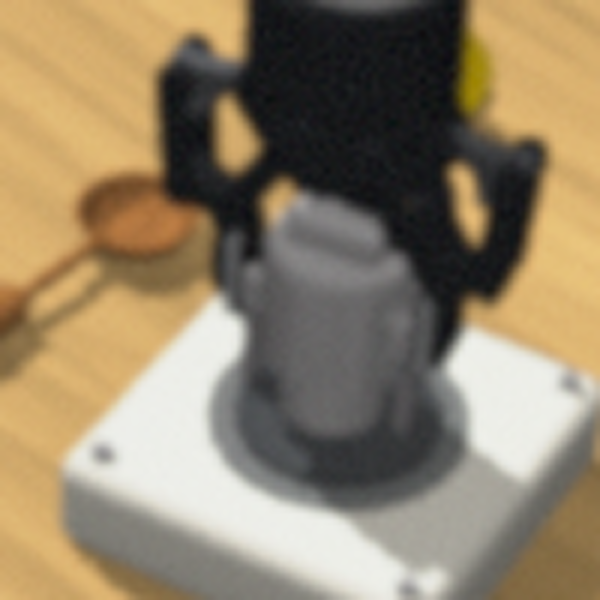

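The picture shows both arms hanging beside the cap: the right one vertical at crop (405,400), the left beside the finger at (265,380). The width of 64.5 mm matches 66 less pad squeeze. A slightly firmer squeeze, then release and rise.

```bash
python3 -m handwheel '{"delta_pos":[[0,0,0],[0,0,0],[0,0,0],[0,0,0],[0,0,0]],"turn":[[0,0,0],[0,0,0],[0,0,0],[0,0,0],[0,0,0]]}' -0.3 45 >/dev/null; python3 -c "from h import *;mean()"
python3 -m handwheel '{"delta_pos":[[0,0,0],[0,0,0],[0,0,0],[0,0,0],[0,0,0]],"turn":[[0,0,0],[0,0,0],[0,0,0],[0,0,0],[0,0,0]]}' -1 >/dev/null; python3 -c "from h import *;mean()"
python3 -m handwheel '{"delta_pos":[[0,0,-1],[0,0,-2],[0,0,-3],[0,0,-4],[0,0,-4],[0,0,-4],[0,0,-3],[0,0,-1],[0,0,0],[0,0,0]],"turn":[[0,0,0],[0,0,0],[0,0,0],[0,0,0],[0,0,0],[0,0,0],[0,0,0],[0,0,0],[0,0,0],[0,0,0]]}' >/dev/null
python3 -c "
from h import *;mean();cam('side','side6.png');c=cv2.imread('pics/side6.png')[235:295,310:390];cv2.imwrite('pics/c6.png',cv2.resize(c,(800,600),interpolation=2))"
```

```text
pos [ 0.52   -0.1533  0.0707] F [ 6.4 -3.5 -7.4] M [-0.88 -1.1  -0.05] w 0.064 gf 54.0
pos [ 0.5197 -0.1529  0.0718] F [ 0.2  0.3 -0.3] M [-0.02 -0.05 -0.  ] w 0.0854 gf 0.0
pos [ 0.5195 -0.1529  0.2906] F [ 0.5  1.2 -0.5] M [ 0.03 -0.   -0.03] w 0.0853 gf 0.0
```

View pics/c6.png

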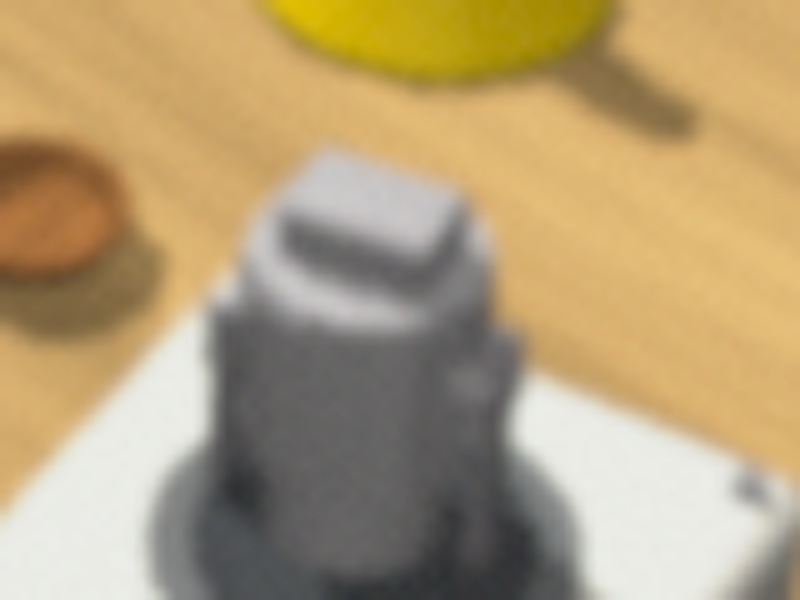

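The picture shows the cap upright with both arms straight down along its sides, left at crop (230,390) and right at (490,450). A last numeric check of height and arm angle, in one script.

Run:
```python
from fit import *
np.set_printoptions(precision=4,suppress=True)
c=cam('side');w=winof(c,[.5205,-.1533,.1],24)
bg=[place(box([0,0,.02],[.075,.075,.02]),.5188,-.1574,0,.26),fr(.5195,-.157,.04,.046,.041,.046)]
def f(v,z=None):
    x,y,zz,a,b=v
    A=capparts(a,b); A=[A[0],fr(0,0,0,.026,.048,.026),A[1],box([0,0,.055],[.012,.018,.007]),circ(0,0,.048,.026),box([0,0,.062],[.012,.018,0])]
    A=[A[0],A[1],A[4],A[3],A[5],A[2]]
    return resid(c,bg+[place(P,x,y,zz,.371) for P in A],w,[1,2,3,4,5,6,7,8],9)
for z in np.arange(.069,.081,.001): print(round(z,3),round(min(f([.5205+d*.727,-.1533-d*.686,z,2.44,2.44]) for d in(-.001,0,.001,.002)),2),end=' | ')
print()
for q in np.arange(1.8,2.46,.08): print(round(q,2),round(f([.521,-.154,.073,q,2.44]),2),round(f([.521,-.154,.073,2.44,q]),2))
```

```text
0.069 14.37 | 0.07 13.7 | 0.071 13.18 | 0.072 13.08 | 0.073 13.46 | 0.074 14.01 | 0.075 14.64 | 0.076 15.27 | 0.077 15.86 | 0.078 16.33 | 0.079 16.74 | 0.08 16.97 | 
1.8 15.92 14.32
1.88 16.05 14.45
1.96 16.04 14.59
2.04 15.96 14.42
2.12 15.8 14.14
2.2 15.28 14.08
2.28 14.47 13.99
2.36 14.0 13.83
2.44 13.61 13.61
```

The cap height fits best at 72–73 mm, which is the locked height, and both arms fit best at 2.44. Handing in.

```bash
python3 -c "
from rig import order
print(order.sign_off())"
```

```text
the job is handed in; nothing more can be done
None
```

The cap is seated on the filler neck, both cam arms measure fully down at the locked height, the gripper has let go, and the job is handed in; no verdict was returned.

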